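Blow out the photometer cell with a two-speed air duster

TASK

Blow the dust out of the photometer's open cell with the cordless air duster that lies in the metal tray: hold it by grip and trigger, slant its nozzle 30 to 45 degrees downwards at the square cell well from about 4 cm away, and there give half a second or more of the gentle first speed (trigger at its pressure point), then squeeze on past the pressure point to the end of its travel for a full second of full blast. Do not let the trigger go to full blast anywhere but at the cell, do not knock the duster against the photometer, leave the cell lid open and do not disturb the beaker or the two vials. Then lay the duster flat on its side in the tray again and let go.

Things in the scene. Friction and masses are not known exactly. Their poses are not given: they have to be found in the camera images.
- duster: Cordless air duster, 0.3 kg, pistol-shaped, lying on its side; grey plastic, black trim. Origin: on its lower flank under the barrel axis; +x along the barrel out of the nozzle, +y down the handle, z up across its width. Barrel 48 mm diameter, axis at y=0, z=24, x=-66 to 74 mm, then the thin nozzle. Battery foot x=-35 to 43, y=97 to 130, 48 mm wide. Centre of mass within 12 mm of (0, 50, 24).
- grip (a point): Where to grip, across handle and trigger along the duster's x: (8, 48, 24) mm in its frame, axes as the duster's. Handle: x=-17 to 17, y=20 to 100, z=9 to 39 mm. Trigger: black block before the handle, y=32 to 64, z=14 to 34; its flat front at x=40 at rest, 33 at the pressure point, 27 fully in, so handle back to trigger front is 57, 50 and 44 mm.
- nozzle (a point): Centre of the nozzle's open end (nozzle 22 narrowing to 12 mm diameter, 51 mm long): (125, 0, 24) mm in the duster's frame; axes as the duster's, x pointing the way the air blows.
- jet (a point): Point on the air jet 40 mm in front of the nozzle end: (165, 0, 24) mm in the duster's frame; it should lie at the mouth of the cell well while blowing.
- first_stage (a joint): First part of the trigger's travel, 0 (out) to 0.007 m (at the pressure point). Soft spring: 3.6 N to start, 6.4 N at its end; it springs out when released. The trigger slides straight back along the duster's -x, its front moving by first_stage + second_stage.
- second_stage (a joint): Second part of the trigger's travel, behind the pressure point: 0 up to 0.006 m (full blast, mechanical stop). It only starts to yield at 12 N on the trigger and needs 16.8 N at its end.
- photometer: Bench photometer, grey instrument, 282 mm deep (x), 260 mm wide (y), top at 98 mm; fixed. Origin: on the worktop under its centre; x to its back, y to its left, z up. A recess in its top (x=7 to 115, y=-30 to 105 mm, floor z=60) lies open before the raised lid; a square block in it holds the cell well. A knob (radius 19 mm, top z=115) stands at x=50, y=-80.
- cell_mouth (a point): Centre of the mouth of the square cell well (16 x 15 mm, in a 32 mm block): (61, 38, 82) mm in the photometer's frame; axes as the photometer's.
- photometer_cell_lid (a joint): Cell lid, hinge at the back of the recess (x=120, z=104 mm in the photometer's frame, axis along y): 0 shut, about 1.57 upright; it stands open at 1.4 to 1.65 rad and reaches 121 mm (with its lip) from the hinge. Moves with light friction.
- tray: Shallow metal instrument tray, 250 mm (own x) by 290 mm (own y), rim 20 mm (23 with its roll) high, floor 3 mm thick; fixed to the worktop. Origin: under its centre, z up.
- beaker_500: Clear plastic beaker, 100 mm wide, 136 mm high; bystander. Origin: centre of its underside.
- vial_1: Small glass vial with screw cap, 23 mm diameter, 52 mm high; bystander. Origin: centre of its underside.
- vial_5: Another small glass vial with screw cap, 23 mm diameter, 52 mm high; bystander. Origin: centre of its underside.

How it is judged:
On the way, in this order (a step that is already met when the one before it is completed fails the run):
1. first speed at the cell for 0.4 s: jet point within 20 mm of the well's mouth, nozzle 20 to 55 deg below level, first stage at least 5 mm in, second stage less than 2 mm (distance between jet and cell_mouth below 0.02 m and angle between nozzle's own x axis and vertical between 1.92 and 2.53 rad and value of joint first_stage above 0.005 m and value of joint second_stage below 0.002 m), for 0.4 s.
2. full blast at the cell for 0.7 s: aimed the same way, second stage at least 4.5 of its 6 mm in (distance between jet and cell_mouth below 0.02 m and angle between nozzle's own x axis and vertical between 1.92 and 2.53 rad and value of joint second_stage above 0.0045 m), for 0.7 s.
At the end, for the whole second after the job is handed in: the duster lies flat on either side (within 7 degrees) on the floor of the tray, its grip inside the rim, at rest with the trigger sprung out; the cell lid still stands open (more than 1.1 rad) (x of grip in the frame of tray between -0.1 and 0.1 m and y of grip in the frame of tray between -0.115 and 0.115 m and height (world z) of grip below 0.035 m and (angle between duster's own z axis and vertical below 0.12 rad or angle between duster's own z axis and vertical above 3.02 rad) and value of joint first_stage below 0.002 m and value of joint second_stage below 0.001 m and linear speed of duster below 0.02 m/s and value of joint photometer_cell_lid above 1.1 rad); the robot touches nothing.
It fails at once if full blast (second stage beyond 4.5 mm) with the jet point more than 60 mm from the cell well (value of joint second_stage above 0.0045 m and distance between jet and cell_mouth above 0.06 m).
It fails at once if the duster driven hard against the photometer (more than 25 N) (contact force between duster and photometer above 25 N).
It fails at once if the beaker or a vial moved by more than 25 mm (distance of any of beaker_500, vial_1, vial_5 from where it was at the start of the episode above 0.025 m).
It also fails if it takes over 51 s, if anything falls off the work surface, if the arm or the gripper's body presses on something with over 40 N, if the wrist force passes 120 N, or if a joint passes its speed limit or range.

ROBOT

A 6-joint arm with a two-finger parallel gripper is mounted at the origin on a cart in front of the work surface, level with it; the furniture and walls round the work are solid. World frame = base frame: x ahead of the robot, y to its left, z up, the work surface at z = 0. Lengths are in m, angles in rad, forces in N, time in s.
With the tool pointing down it reaches from about 0.15 to 0.775 m from the base axis. Payload 6.1 kg.
Tool frame: the origin (TCP) lies at the very end of the fingers, on their centre line; the grasp point (between the pads) lies 19 mm behind it; z points along the fingers, y is the line along which they close (so a half turn about z gives the same grasp; the last joint's range is limited). The gripper opens to 85 mm and grips with 20 to 120 N. Pads are 22 mm wide; open, the fingers measure 114 mm over their backs; the gripper's body (76 mm by 85 mm) begins 54 mm behind the grasp point. The pads swing forward as they close: fully open they stand 13 mm farther back than shut.
Start: joints at [1.15, 0.126, -0.04, 1.405, 0, 1.571], TCP at [0.214, 0.479, 0.231] pointing down, gripper open.
Joint ranges: [-2.72, 2.72], [-0.95, 1.95], [-1.27, 1.35], [-1.78, 2.02], [-1.46, 1.47], [-3.14, 3.14]. Speed limits (rad/s): [2.39, 2.39, 3.01, 3.14, 3.14, 3.14].

INTERFACE

Orientations are given as a unit quaternion [w, x, y, z].
In Python, from bench import ctrl, hand, viewer, close_job gives the robot as it stands. The module is installed in compiled form; this text tells all that it offers. Calls block until the motion is done:
- ctrl.move_ptp(position, orientation): joint-space move of the TCP to a pose.
- ctrl.move_straight(position, frame=None, rate=0.15, force_limit=None): straight line of the TCP; frame=None keeps the orientation; rate is the mean speed in m/s. With force_limit (N) it stops when the force on the tool has changed by that much, and returns True; else False.
- ctrl.move_j(angles): joint-space move.
- hand.set_gripper(opening, strength=None): opening from 0.0 (shut) to 1.0 (fully open); strength is the grip in N (None keeps the last); returns when the fingers have stopped.
- ctrl.hold(seconds).
- ctrl.ik(position, orientation): joint angles nearest the present ones, or None.
- ctrl.sense(): the state.
- viewer.read_camera(name): name is "scene" or "top" or "wrist"; returns (picture, depth): 480x640x3 uint8, blue, green, red; 480x640 float32, m along the optical axis (not along the pixel's ray), 0 where there is no reading.
- viewer.get_calibration(name): a dict with "K" (3x3 intrinsics, pixels), "xyz" and "attitude" of the camera in the world. Camera axes: x right, y down, z forward; pixel columns grow to the right and rows downward; lengths in m; the calibration is good to about 2 mm. The wrist camera is an equidistant fisheye: a pixel r from the principal point sees the ray r / f radians off the axis. A picture is of the moment at which its call begins: read the wrist's pose just before it. get_calibration takes no time and is no camera call; for the wrist camera it gives the pose at the moment of the call.
A pose or a line that the arm cannot do raises ctrl.MotionError and nothing moves.
- close_job(): hands the job in; it is judged then, once.
Trained networks look in the newest picture that a camera, given by its name, has taken for a name from the list of things; names that differ only in an ending like _2 or _b are one class to them, and where a whole thing is asked for, a point or a joint stands for the part that bears it (a point fixed in the world has none). Each returns a list of dicts, best first, with "conf" (0 to 1); they miss things now and then, are a little off and sometimes report something else, mostly with a low value. They report only what shows in the picture. A call takes as long as a camera call.
- viewer.regions_of(query, camera): "pixels" (480x640 bool, what is visible of it) and "box" ([centre column, centre row, width, height] in pixels, round what is visible of it).
The state is a dict: "t": time; "qpos": joint angles; "joint_vel": joint speeds; "joint_torque": joint torques, N m; "tool_pos": TCP position; "tcp_rot": TCP orientation; "force": force on the tool from outside, world axes, zero at the start; "ft_torque": the same for the moment, N m; "gripper_width": opening from 0.0 (shut) to 1.0 (fully open); "gripper_force": force on a finger pad.
Only numpy, scipy, OpenCV 4.12 (cv2) and the standard library are available. Lean on these libraries where they do the work, as an engineer would, in place of code of your own. Each camera call takes 0.05 s, during which the arm holds its last target. There are 200 camera calls.

## Working session

There is one attempt and no reset: what is moved stays moved. The work goes in short steps, each a Python script; the robot and the scene stay as the last script left them, time stands still between calls to the robot, and variables do not carry over. Pictures are saved under pics/ and viewed, at most 10 in all, crops included, and the job is handed in when it is done.

```bash
mkdir -p pics; ls; cat > h.py <<'E'
import numpy as np,cv2
from scipy.spatial.transform import Rotation as R
from bench import ctrl,hand,viewer,close_job
def Rm(a):
    a=np.array(a,float)
    return a if a.shape==(3,3) else R.from_quat(a,scalar_first=True).as_matrix()
def cloud(cam):
    img,d=viewer.read_camera(cam);c=viewer.get_calibration(cam);K=np.array(c['K'])
    v,u=np.mgrid[:480,:640]
    p=np.stack([(u-K[0,2])/K[0,0]*d,(v-K[1,2])/K[1,1]*d,d],-1)@Rm(c['attitude']).T+np.array(c['xyz'])
    return img,d,p
E
python3 - <<'E'
from h import *
for cam in ['top','scene']:
    img,d,p=cloud(cam);cv2.imwrite(f'pics/{cam}1.png',img);np.savez(f'{cam}1.npz',d=d,p=p)
    print(cam,viewer.get_calibration(cam))
    for q in ['duster','photometer','first_stage','cell_mouth','photometer_cell_lid','tray','beaker_500','vial_1']:
        for r in viewer.regions_of(q,cam)[:3]:
            m=r['pixels']&(d>0);print(cam,q,round(r['conf'],2),np.round(r['box']),np.round(np.median(p[m],0),3) if m.any() else None, np.round(np.percentile(p[m],[2,98],axis=0),3).tolist() if m.any() else '')
            if r['conf']>.5: np.save(f'm_{cam}_{q}.npy',r['pixels'])
s=ctrl.sense();print(s)
E
```

```text
pics
top {'K': array([[619.02929419,   0.        , 322.64679503],
       [  0.        , 619.02929419, 242.13821327],
       [  0.        ,   0.        ,   1.        ]]), 'xyz': array([ 0.4281225 , -0.03969593,  1.42964578]), 'attitude': array([ 0.0485768, -0.7010066,  0.7108157, -0.0311622])}
top duster 0.85 [476. 285.  88.  74.] [ 0.513 -0.373  0.044] [[0.407, -0.435, 0.004], [0.558, -0.274, 0.055]]
top photometer 0.92 [281. 288. 123. 136.] [0.481 0.088 0.088] [[0.346, -0.038, 0.055], [0.609, 0.213, 0.213]]
top first_stage 0.46 [477. 287.  16.  12.] [ 0.485 -0.352  0.035] [[0.471, -0.364, 0.028], [0.498, -0.341, 0.041]]
top cell_mouth 0.72 [279. 288. 122. 133.] [0.481 0.089 0.088] [[0.347, -0.037, 0.056], [0.606, 0.213, 0.213]]
top photometer_cell_lid 0.81 [256. 230.  70.  18.] [0.594 0.122 0.208] [[0.59, 0.061, 0.127], [0.605, 0.183, 0.223]]
top photometer_cell_lid 0.29 [280. 289. 122. 135.] [0.482 0.088 0.088] [[0.346, -0.038, 0.054], [0.61, 0.214, 0.213]]
top photometer_cell_lid 0.17 [481. 286.  16.  13.] [ 0.485 -0.353  0.035] [[0.47, -0.367, 0.0], [0.501, -0.341, 0.041]]
top tr
[... 1943 characters left out ...]
56]]
{'t': 0.9, 'qpos': array([ 1.15004210e+00,  1.25780524e-01, -3.96066111e-02,  1.40538120e+00,
       -2.33048378e-06,  1.57080556e+00]), 'joint_vel': array([-0.00092827,  0.00028985, -0.00104332, -0.00190447, -0.00109073,
        0.00044652]), 'joint_torque': array([-1.32143203e-03, -4.35692275e+01,  3.53089714e+01,  1.02901940e-03,
       -1.61749149e-04,  1.25708969e-06]), 'tool_pos': array([0.21443136, 0.47919863, 0.23130172]), 'tcp_rot': array([4.06202281e-06, 2.08833231e-01, 9.77951267e-01, 1.34430125e-05]), 'force': array([ 0.26145852,  0.85943683, -0.23688919]), 'ft_torque': array([-0.00520867, -0.00943973,  0.01015625]), 'gripper_force': 0.0, 'gripper_width': 0.9997173946135121}
```

```bash
python3 - <<'E'
from h import *
i=cv2.imread('pics/top1.png')
a=cv2.resize(i[215:375,400:560],None,fx=2.5,fy=2.5,interpolation=cv2.INTER_CUBIC)
b=cv2.resize(i[210:370,205:365],None,fx=2.5,fy=2.5,interpolation=cv2.INTER_CUBIC)
cv2.imwrite('pics/c1.png',np.hstack([a,b]))
from scipy.optimize import minimize
from scipy.spatial import cKDTree
# duster footprint sample by silhouette in duster frame, z levels by part
parts=[(-66,74,-24,24),(74,125,-8,8),(-17,17,20,100),(17,40,32,64),(-35,43,97,130)]
X=np.load('top1.npz')['p'];m=np.load('m_top_duster.npy');P=X[m];P=P[P[:,2]>.012][:,:2]*1000
def sd(q):
    out=[]
    for x0,x1,y0,y1 in parts:
        dx=np.maximum(x0-q[:,0],q[:,0]-x1);dy=np.maximum(y0-q[:,1],q[:,1]-y1)
        out.append(np.hypot(np.maximum(dx,0),np.maximum(dy,0)))
    return np.min(out,0)
G=np.concatenate([np.stack(np.meshgrid(np.arange(a,b+1,4),np.arange(c,d+1,4)),-1).reshape(-1,2) for a,b,c,d in parts]).astype(float)
T=cKDTree(P)
def cost(v,f):
    c,s=np.cos(v[2]),np.sin(v[2])
    M=np.array([[c,-s*f],[s,c*f]]) # duster->world, f=-1 if flipped
    q=(P-v[:2])@M
    d2=np.maximum(T.query(G@M.T+v[:2])[0]-1.5,0)
    return np.minimum(sd(q),20).mean()+np.minimum(d2,20).mean()
res=[]
for f in (1,-1):
  for th in np.arange(0,6.28,.5):
    r=minimize(cost,[*P.mean(0),th],args=(f,),method='Nelder-Mead',options=dict(initial_simplex=np.array([[*P.mean(0),th],[P[:,0].mean()+40,P[:,1].mean(),th],[P[:,0].mean(),P[:,1].mean()+40,th],[*P.mean(0),th+.4]]),maxiter=250));res.append((r.fun,f,r.x))
res.sort(key=lambda t:t[0])
for r in res[:4]:print(r)
# tray, photometer yaw by minAreaRect
for n,h0,h1 in (('tray',.012,.035),('photometer',.085,.104)):
    for cam in('top','scene'):
        X=np.load(cam+'1.npz')['p'];m=np.load(f'm_{cam}_{n}.npy');Q=X[m];Q=Q[(Q[:,2]>h0)&(Q[:,2]<h1)]
        print(n,cam,cv2.minAreaRect((Q[:,:2]*1000).astype(np.float32)))
    X=np.load('top1.npz')['p']
# cell: local points near expected
X=np.load('top1.npz')['p'].reshape(-1,3)
for z in (.06,.082,.098,.115):
    s=X[(abs(X[:,2]-z)<.004)&(X[:,0]>.34)&(X[:,0]<.62)&(X[:,1]>-.05)&(X[:,1]<.22)];print(z,len(s),np.round(np.percentile(s[:,:2],[2,50,98],axis=0),3).tolist())
E
```

```text
(np.float64(0.2811848832181403), 1, array([ 534.4531126 , -377.09244937,    1.66341815]))
(np.float64(0.2811848834584775), 1, array([ 534.45308424, -377.09242299,    1.66341831]))
(np.float64(0.2811848835473377), 1, array([ 534.45312088, -377.09257072,    1.66341722]))
(np.float64(0.2811848837151312), 1, array([ 534.45305209, -377.09235308,    1.66341881]))
tray top ((471.2971496582031, -351.6980895996094), (296.9394836425781, 255.92132568359375), 87.41352081298828)
tray scene ((479.4523010253906, -41.04084396362305), (14.904740333557129, 268.6511535644531), 88.15980529785156)
photometer top ((511.54241943359375, 87.82975769042969), (218.5070343017578, 261.7561340332031), 0.1470683515071869)
photometer scene ((512.1304931640625, 87.60629272460938), (221.60679626464844, 266.29254150390625), 0.12940087914466858)
0.06 2641 [[0.342, -0.022], [0.528, 0.122], [0.595, 0.201]]
0.082 1638 [[0.39, -0.036], [0.416, 0.096], [0.557, 0.212]]
0.098 4544 [[0.45, -0.039], [0.511, 0.04], [0.615, 0.215]]
0.115 201 [[0.52, -0.008], [0.537, 0.009], [0.591, 0.166]]
```

View pics/c1.png

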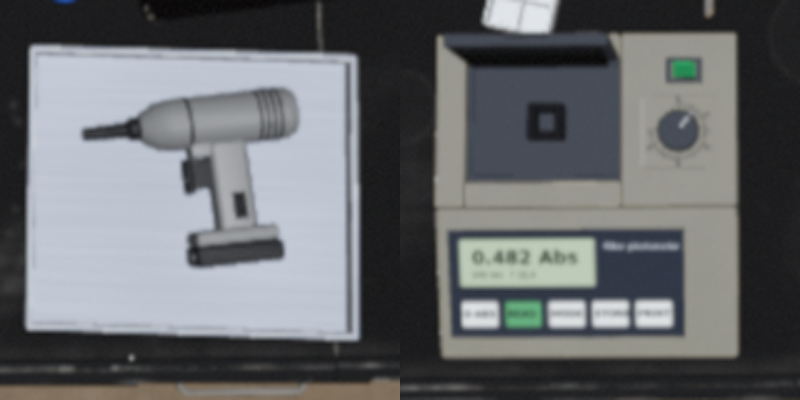

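```bash
cat >> h.py <<'E'
def duR(yaw,tilt):  # duster axes in world: tilt=downward slant of nozzle about own y
    return R.from_euler('z',yaw).as_matrix()@R.from_euler('y',tilt).as_matrix()
GRIP=np.array([.008,.048,.024]);JET=np.array([.165,0,.024])
def tool(Rd,p,s=1,up=0.):
    y=s*Rd[:,0];z=-Rd[:,2];M=np.stack([np.cross(y,z),y,z],1)
    return p+Rd@GRIP+.019*z,R.from_matrix(M).as_quat(scalar_first=True)
D0=np.array([.5345,-.3771,.003]);YAW=1.6634
E
python3 - <<'E'
from h import *
X=np.load('top1.npz')['p']
c=viewer.get_calibration('top');K=np.array(c['K'])
ray=Rm(c['attitude'])@[(263.4-K[0,2])/K[0,0],(258.8-K[1,2])/K[1,1],1];o=np.array(c['xyz'])
print('cell',o+ray*(.082-o[2])/ray[2], X[252:266:2,256:272:3,2].round(3))
S=X.reshape(-1,3);s=S[(abs(S[:,2]-.115)<.006)&(abs(S[:,0]-.54)<.03)&(abs(S[:,1]-.008)<.03)]
print('knob',np.percentile(s,[3,50,97],axis=0).round(3).tolist(), cv2.minEnclosingCircle((s[:,:2]*1000).astype(np.float32)))
C=np.array([.548,.126,.082])
for s in(1,-1):
  p,q=tool(duR(YAW,0),D0,s);print(s,p.round(3),ctrl.ik(p+[0,0,.1],q))
  for yaw in(1.57,1.9,2.2):
    for t in (.6,.68):
      Rd=duR(yaw,t);p,q=tool(Rd,C-Rd@JET,s);j=ctrl.ik(p,q);print(s,yaw,t,p.round(3),None if j is None else np.round(j,2))
E
```

```text
cell [0.54635201 0.12285259 0.082     ] [[0.084 0.083 0.085 1.43  0.08  0.059]
 [0.084 0.082 0.08  0.081 0.081 0.063]
 [0.084 0.082 0.063 0.063 0.081 0.059]
 [0.084 0.077 0.062 0.061 0.08  0.056]
 [0.082 0.078 0.06  0.061 0.084 0.054]
 [0.081 0.076 0.083 0.085 0.084 0.063]
 [0.082 0.084 0.084 0.08  0.081 0.065]]
knob [[0.52, -0.008, 0.11], [0.535, 0.007, 0.115], [0.55, 0.023, 0.12]] ((535.3829956054688, 7.505099296569824), 17.714170455932617)
1 [ 0.486 -0.374  0.008] [-0.65537621  0.31585433 -0.07198083  1.18296117  0.         -0.74797988]
1 1.57 0.6 [ 0.5   -0.014  0.155] [ 0.3   0.21 -0.23  1.33 -0.57  0.36]
1 1.57 0.68 [ 0.5   -0.008  0.166] [ 0.34  0.24 -0.2   1.39 -0.63  0.43]
1 1.9 0.6 [ 0.548 -0.022  0.155] [ 0.27  0.12 -0.33  1.08 -0.6  -0.07]
1 1.9 0.68 [ 0.546 -0.016  0.166] [ 0.32  0.13 -0.32  1.11 -0.68 -0.02]
1 2.2 0.6 [ 0.592 -0.016  0.155] [ 0.24  0.06 -0.41  0.85 -0.55 -0.46]
1 2.2 0.68 [ 0.588 -0.011  0.166] [ 0.28  0.04 -0.43  0.83 -0.63 -0.43]
-1 [ 0.486 -0.374  0.008] [-0.65537621  0.31585433 -0.07198083  1.18296117  0.          2.39361277]
-1 1.57 0.6 [ 0.5   -0.014  0.155] [ 0.3   0.21 -0.23  1.33 -0.57 -2.79]
-1 1.57 0.68 [ 0.5   -0.008  0.166] [ 0.34  0.24 -0.2   1.39 -0.63 -2.71]
-1 1.9 0.6 [ 0.548 -0.022  0.155] [ 0.27  0.12 -0.33  1.08 -0.6   3.07]
-1 1.9 0.68 [ 0.546 -0.016  0.166] [ 0.32  0.13 -0.32  1.11 -0.68  3.13]
-1 2.2 0.6 [ 0.592 -0.016  0.155] [ 0.24  0.06 -0.41  0.85 -0.55  2.68]
-1 2.2 0.68 [ 0.588 -0.011  0.166] [ 0.28  0.04 -0.43  0.83 -0.63  2.71]
```

```bash
python3 - <<'E'
from h import *
s0=ctrl.sense()
hand.set_gripper(1.0,20)
p,q=tool(duR(YAW,0),D0)
ctrl.move_ptp([.38,.1,.36],q)
ctrl.move_ptp(p+[0,0,.11],q)
print(ctrl.sense()['t'])
print(ctrl.move_straight(p+[0,0,-.0005],rate=.08,force_limit=8),ctrl.sense()['tool_pos'],p)
for o in (.72,.68,.66,.64,.62,.61,.60):
    hand.set_gripper(o,20);s=ctrl.sense();print(o,round(s['gripper_width'],4),round(s['gripper_force'],2),s['force'].round(1),round(s['t'],2))
    if s['gripper_force']>8.5:break
cv2.imwrite('pics/g.png',viewer.read_camera('wrist')[0])
E
```

```text
4.6667
False [ 0.48635699 -0.37383939  0.00814609] [ 0.48596589 -0.3735729   0.008     ]
0.72 0.7201 0.0 [-0.1  0.5  1.1] 6.57
0.68 0.6804 1.08 [-0.3  2.3  0.8] 6.78
0.66 0.6664 2.34 [-0.   3.8  2.6] 7.0
0.64 0.6389 4.43 [-0.1 -0.7  4. ] 7.22
0.62 0.6198 6.83 [-0.9 -4.2  4.2] 7.43
0.61 0.612 7.55 [-2.2 -4.2  5.1] 7.65
0.6 0.6023 8.23 [-2.9 -4.3  6.4] 7.87
```

View pics/g.png

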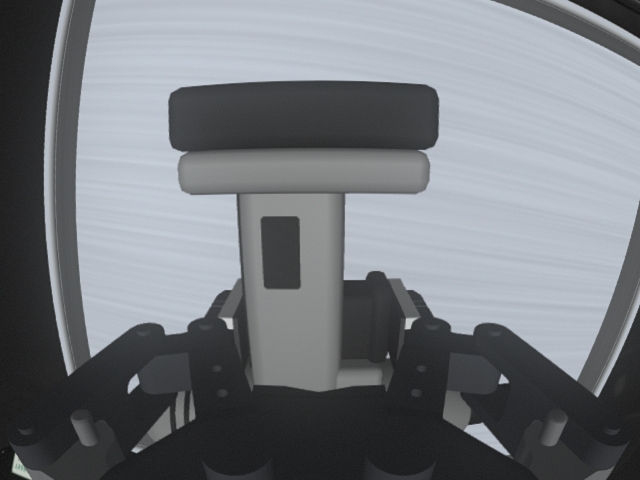

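```bash
python3 - <<'E'
from h import *
def st(l):
    s=ctrl.sense();print(l,round(s['gripper_width'],4),round(s['gripper_force'],2),s['force'].round(1),s['tool_pos'].round(3),round(s['t'],2));return s
p=ctrl.sense()['tool_pos']
hand.set_gripper(.592,20);st('a')
ctrl.move_straight(p+[0,0,.004],rate=.04);st('lift')
for o in (.588,.584,.580,.576):
    s=hand.set_gripper(o,20);s=st(o)
    if s['gripper_force']>10.3:break
ctrl.move_straight(p+[0,0,.05],rate=.08);st('up')
img,d,P=cloud('top');cv2.imwrite('pics/l.png',cv2.resize(img[205:365,400:560],None,fx=3,fy=3))
E
```

```text
a 0.593 8.73 [-0.9 -6.4  6. ] [ 0.486 -0.376  0.009] 8.13
lift 0.5948 6.09 [ 0.2 -0.9 -3.2] [ 0.486 -0.375  0.012] 8.42
0.588 0.5891 6.23 [-0.5  0.1 -3.2] [ 0.486 -0.375  0.012] 8.63
0.584 0.5812 6.37 [-0.5  0.6 -2.6] [ 0.486 -0.375  0.012] 8.85
0.58 0.5841 12.02 [-0.2 -0.7 -2.8] [ 0.486 -0.375  0.012] 9.07
up 0.5795 12.02 [-0.3 -0.3 -3.4] [ 0.486 -0.375  0.058] 9.79
```

View pics/l.png

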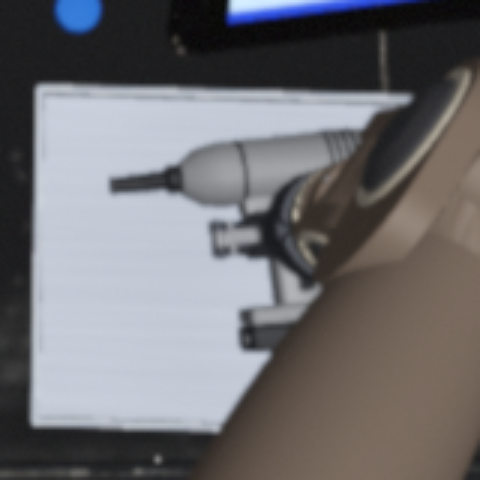

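```bash
cat >> h.py <<'E'
C=np.array([.5465,.1245,.082])
def st(l):
    s=ctrl.sense();print(l,round(s['gripper_width'],4),round(s['gripper_force'],2),s['force'].round(1),s['tool_pos'].round(4),round(s['t'],2));return s
E
python3 - <<'E'
from h import *
p=ctrl.sense()['tool_pos'];ctrl.move_straight(p+[0,0,.16],rate=.15);st('up')
Rd=duR(1.57,.65);p,q=tool(Rd,C-Rd@JET)
ctrl.move_ptp(p+[-.01,-.07,.10],q);st('pre')
ctrl.move_straight(p+[0,-.02,.04],rate=.12);st('near')
img,d,P=cloud('top');cv2.imwrite('pics/n.png',np.hstack([cv2.resize(img[200:360,215:375],None,fx=2.5,fy=2.5),cv2.resize(viewer.read_camera('scene')[0][130:290,190:350],None,fx=2.5,fy=2.5)]))
# predicted pixels of nozzle end in top
c=viewer.get_calibration('top');K=np.array(c['K']);n=C+Rd@([-.04,0,0])+[0,-.02,.04]
v=Rm(c['attitude']).T@(n-c['xyz']);uv=K@v/v[2];print('nozzle pred crop px',(uv[:2]-[215,200])*2.5)
m=viewer.regions_of('duster','top')
for r in m[:2]:
    Q=P[r['pixels']&(d>0)];print(r['conf'],Q[np.argsort(-Q[:,1])[:15]].round(3).tolist(),n)
E
```

```text
up 0.581 12.02 [-0.8  0.7 -3.3] [ 0.4858 -0.3748  0.2168] 11.06
pre 0.5841 11.28 [ 0.1  0.5 -3.4] [ 0.4885 -0.0823  0.2616] 12.23
near 0.5811 11.28 [ 0.3  0.1 -2. ] [ 0.4986 -0.032   0.2022] 13.04
nozzle pred crop px [171.74411701 139.38081217]
0.84 [[0.553, 0.056, 0.161], [0.55, 0.056, 0.165], [0.55, 0.054, 0.168], [0.552, 0.054, 0.168], [0.55, 0.052, 0.165], [0.552, 0.052, 0.168], [0.552, 0.05, 0.168], [0.55, 0.049, 0.171], [0.551, 0.047, 0.174], [0.549, 0.047, 0.175], [0.551, 0.045, 0.174], [0.547, 0.045, 0.181], [0.548, 0.045, 0.181], [0.549, 0.043, 0.179], [0.547, 0.043, 0.18]] [0.54647464 0.07265666 0.14620746]
```

View pics/n.png

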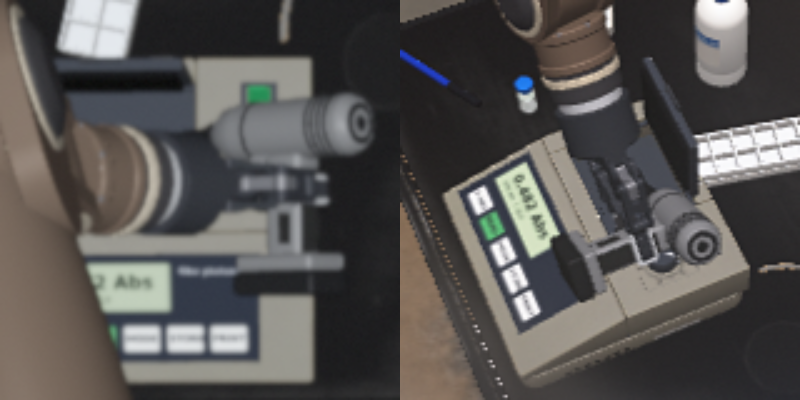

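```bash
python3 - <<'E'
from h import *
from scipy.optimize import least_squares
Rd=duR(1.57,.65);s=ctrl.sense();z=Rm(s['tcp_rot'])[:,2]
o=s['tool_pos']-.019*z-Rd@GRIP; Rt=Rm(s['tcp_rot']);print('rot err',np.abs(np.stack([Rt[:,1],-Rt[:,2]],1)-Rd[:,[0,2]]).max())
for cam in('top','scene'):
    img,d,P=cloud(cam)
    m=viewer.regions_of('duster',cam)[0]['pixels']
    k=cv2.erode(m.astype(np.uint8),np.ones((3,3)))>0
    q=(P[k&(d>0)]-o)@Rd*1000
    B=q[(q[:,0]>-45)&(q[:,0]<55)&(abs(q[:,1])<30)&(abs(q[:,2]-24)<32)]
    f=lambda v:np.hypot(B[:,1]-v[0]-v[1]*B[:,0],B[:,2]-24-v[2]-v[3]*B[:,0])-23.5
    r=least_squares(f,[0,0,0,0],loss='soft_l1');print(cam,len(B),r.x.round(3),'jet off y,z',r.x[0]+165*r.x[1],r.x[2]+165*r.x[3],np.abs(r.fun).mean())
    H=q[(q[:,1]>100)];print('foot x,y range',np.percentile(H,[2,98],axis=0).round(1).tolist())
    R_=q[(abs(q[:,1])<10)];print('rear x',np.percentile(R_[:,0],1))
E
```

```text
rot err 0.0011669236078473832
top 872 [ 0.564  0.003 -0.127 -0.008] jet off y,z 1.0594792563135855 -1.3705342205370166 1.4311152900071478
foot x,y range [[-36.9, 101.1, 12.9], [34.3, 127.3, 50.1]]
rear x -68.23775591842814
scene 241 [-0.488 -0.008 -0.472 -0.005] jet off y,z -1.8499359185512554 -1.3302257571056766 1.4367881031715113
foot x,y range [[-36.8, 100.7, 7.8], [24.6, 128.1, 48.6]]
rear x -69.8178700785772
```

```bash
python3 - <<'E'
from h import *
Rd=duR(1.57,.65);p,q=tool(Rd,C-Rd@JET)
hit=ctrl.move_straight(p,rate=.06,force_limit=10);st(hit)
ctrl.hold(.9);st('gentle')
hand.set_gripper(.48,35);st('full')
ctrl.hold(1.2);st('full2')
hand.set_gripper(.583,20);st('rel');ctrl.hold(.2);st('rel2')
E
```

```text
False 0.5824 11.28 [-0.6 -0.  -2.6] [ 0.4985 -0.0119  0.1621] 14.28
gentle 0.5827 11.27 [-0.1  0.4 -3.2] [ 0.4984 -0.0119  0.1619] 15.18
full 0.5017 41.73 [ 0.7  0.7 -2.7] [ 0.4984 -0.0119  0.1619] 15.4
full2 0.501 41.73 [ 0.8  0.3 -3.8] [ 0.4984 -0.012   0.1619] 16.6
rel 0.5803 9.87 [-0.3 -0.2 -3.4] [ 0.4984 -0.0119  0.1619] 16.84
rel2 0.5818 9.87 [ 0.   1.1 -2.7] [ 0.4984 -0.0119  0.1619] 17.04
```

```bash
python3 - <<'E'
from h import *
Rd=duR(1.57,.65);p,q=tool(Rd,C-Rd@JET)
ctrl.move_straight(p+[0,-.02,.04],rate=.1);ctrl.move_straight(p+[-.01,-.07,.10],rate=.15);st('pre')
p,q=tool(duR(YAW,0),D0)
ctrl.move_ptp(p+[0,0,.20],q);st('above')
ctrl.move_straight(p+[0,0,.03],rate=.12)
print(ctrl.move_straight(p+[0,0,-.003],rate=.03,force_limit=5));st('down')
for o in(.62,.66,.72,1.0): hand.set_gripper(o,20);st(o)
ctrl.move_straight(ctrl.sense()['tool_pos']+[0,0,.12],rate=.1);st('up')
ctrl.move_ptp([.38,-.05,.36],q)
img,d,P=cloud('top');cv2.imwrite('pics/f.png',img[120:400,120:600]);np.savez('f.npz',p=P,d=d)
for r in viewer.regions_of('duster','top')[:1]:
    Q=P[r['pixels']&(d>0)];print(r['conf'],np.percentile(Q,[2,50,98],axis=0).round(3).tolist())
E
```

```text
pre 0.583 9.85 [ 0.6 -0.5 -2.9] [ 0.4882 -0.0818  0.2613] 18.32
above 0.5846 10.06 [-0.3  0.3 -2.5] [ 0.4862 -0.3723  0.2073] 19.49
True
down 0.5809 11.68 [-0.2 -0.4  3.7] [ 0.4858 -0.3734  0.0085] 21.96
0.62 0.6197 4.53 [0.7 1.5 4.4] [ 0.4857 -0.373   0.0081] 22.18
0.66 0.6627 3.19 [1.9 1.1 3.6] [ 0.4852 -0.3727  0.0074] 22.39
0.72 0.7154 0.0 [ 0.6 -0.4  0.3] [ 0.4843 -0.3727  0.0067] 22.62
1.0 1.003 0.0 [-0.6  0.1 -0.2] [ 0.4848 -0.3728  0.0072] 22.98
up 0.9987 0.0 [0.2 0.7 0.2] [ 0.4844 -0.3725  0.1263] 24.33
0.77 [[0.407, -0.436, 0.017], [0.511, -0.374, 0.044], [0.555, -0.275, 0.055]]
```

View pics/f.png

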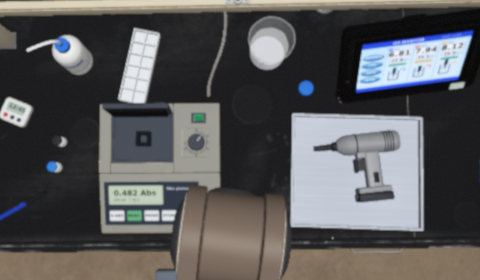

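The picture shows the duster lying flat in the tray, around (355,160). The lid is still upright at (135,105), and the beaker and vials have not been disturbed.

```bash
python3 -c "
from h import *
print(close_job())"
```

```text
the job is handed in; nothing more can be done
None
```

I handed the job in at about 25 s of the 51 s allowed; the hand-in returned no verdict. The cell got 0.9 s of gentle air and 1.2 s of full blast from about 4 cm at a 37° slant. The duster lies flat in the tray, released, with the lid still open and the beaker and vials undisturbed.

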